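# Return the juniper bird to the lazy Susan and turn it home

## Robot

A 6-joint arm with a two-finger parallel gripper is mounted at the origin on the work surface. World frame = base frame: x ahead of the robot, y to its left, z up, the work surface at z = 0. Lengths are in mm, angles in rad, forces in N, time in s.
With the tool pointing down it reaches from about 300 to 775 mm from the base axis. Payload 14.6 kg.
Tool frame: the origin (TCP) lies midway between the tips of the shut fingers; the grasp point (between the pads) lies 19 mm behind it; z points along the fingers, y is the line along which they close (so a half turn about z gives the same grasp; the last joint's range is limited). The gripper opens to 94 mm and grips with 3 to 60 N. Pads are 16 mm wide; open, the fingers measure 119 mm over their backs; the gripper's body (75 mm by 177 mm) begins 78 mm behind the grasp point.
Start: joints at [-1.223, 0.3, 1.521, -0, 1.321, -0.067], TCP at [221.646, -503.351, 205.446] pointing down, gripper open.
Joint ranges: [-3.03, 3.03], [-0.79, 2.21], [0.23, 2.52], [-1.04, 4.18], [0, 3.07], [-2.55, 2.55]. Speed limits (rad/s): [2.22, 2.22, 2.57, 3.14, 3.14, 3.14].

## Interface

Orientations are given as a unit quaternion [w, x, y, z].
In Python, from plant import * gives the robot as it stands.
- The arm moves only by the tool move_arm, never from a script. Its argument "deltas" is a list that holds one entry, the list of rows, each a list of 7 numbers: the turn, a rotation vector about the tool's x, y, z in degrees, then the shift along the tool's x, y, z in cm, then the opening, from -1 (shut) to 1 (fully open). A call has exactly 8 rows; each row shifts and turns the commanded pose from where the row before left it, along the tool's axes as they then stand; what a row does not reach is not made up. A row lasts 1/12 s, in which the tool goes at most 41.7 mm and 7.16 degrees, less where a joint would pass 70% of its speed; a pose out of reach is approached as far as the arm can. A call is refused whole if a number of a shift passes 4.17 or a number of a turn 7.16, either way. A call with a gripper value outside its range is refused whole. The fingers move at their own pace and stop on an object; the grip force is fixed at half the most. Time passes only in rows, so rows that do not move let the fingers close, or fill a call up. It gives the time, the measured TCP pose, the force, the opening and the grip force at its end, in the units of the state.
- read_state(): the state, without advancing time (a new reading comes with each control period).
- grab_frame(name): name is "scene" or "top"; returns a dict with "img" (384x512x3 uint8, blue, green, red), "fx", "fy", "cx", "cy" (pixels), "R" (3x3) and "t" (3): a world point X has camera coordinates R X + t. Camera axes: x right, y down, z forward; pixel columns grow to the right and rows downward; lengths in mm; the calibration is good to about 2 mm. A picture is of the moment at which its call begins. There is no depth.
- finish_job(): hands the job in; it is judged then, once.
The state is a dict: "clock": time; "joint_pos": joint angles; "dq": joint speeds; "effort": joint torques, N m; "position": TCP position; "ee_rot": TCP orientation; "ft_force": force on the tool from outside, world axes, zero at the start; "ft_torque": the same for the moment, N m; "finger_gap": finger opening in mm; "grip_force": force on a finger pad.
Only numpy, scipy, OpenCV 4.12 (cv2) and the standard library are available. Lean on these libraries where they do the work, as an engineer would, in place of code of your own. Each camera call takes 0.05 s, during which the arm holds its last target. There are 200 camera calls.

## Task

The carved bird has been left on the ledge, in the way of the lazy Susan's handle. Without turning the lazy Susan yet, lift the bird and set it down upright, not dropped, in the empty place on the disc so that the four pieces stand evenly spaced around the rim; then turn the lazy Susan anticlockwise (seen from above) until it comes fully up against its stop. Keep every piece on it standing in its place, leave the other things on the ledge alone, and let go.

Things in the scene. Friction and masses are not known exactly. Their poses are not given: they have to be found in the camera images.
- turntable (a joint): Lazy Susan: cherry-wood disc 260 mm across, top face 30 mm above the ledge, on an upright axis. Rad, growing anticlockwise seen from above: starts between 0 and 0.3, hidden hard stop at 1.5. Needs about 1.5 N at the knob; stays where left. A flat handle 30 mm wide, 14 mm thick, upper face 29 mm above the ledge, projects from the rim to 200 mm from the axis; the bird stands in its path.
- disc_top (a point): Centre of the disc's upper face, on its turning axis, 30 mm above the ledge; z up; turns with the disc.
- knob_top (a point): Top of the upright round wooden knob near the outer end of the handle: 22 mm across at its thickest, 172 mm from the turning axis, standing from 27 mm to 97 mm above the ledge; the thickest part, best to grip, lies 68 to 93 mm above the ledge.
- bird: Carved juniper bird, 110 mm long tail to beak, 34 wide, 78 tall, 105 to 210 g, at first on the ledge. Origin: centre of the foot's underside; x to its beak, y to its left, z up. Foot block 52 x 34 x 16 mm; above it a flat-sided body 62 mm long (x), 32 wide (y), 20 to 56 mm above the underside, head at its front, tail at its rear. Grip across y over the origin, 45 mm above the underside.
- pot: Painted Acoma-style pot, white with dark geometric painting, round, 74 mm across at its widest, 74 mm tall, open mouth. Origin at the centre of its underside, z up. Stands on the disc about 90 mm from the axis.
- pitcher: Small glazed pitcher, round, 60 mm across, 84 mm tall, with a loop handle reaching 42 mm out towards its -x and a lip towards +x. Origin at the centre of its underside, z up. Stands on the disc about 90 mm from the axis.
- paperweight: Domed glass paperweight, 66 mm across, 45 mm tall. Origin at the centre of its underside, z up. Stands on the disc about 90 mm from the axis. Pot, pitcher and paperweight stand at three of four places a quarter turn apart; the fourth is empty and is the bird's place.
- candle: Bystander on the ledge beside the lazy Susan: clay candle holder 76 mm across with a candle, 80 mm tall. Origin at the centre of its underside.
- mug: Bystander on the ledge beside the lazy Susan: clay mug 76 mm across, 80 mm tall. Origin at the centre of its underside, its handle towards its +y.
- bell: Bystander on the ledge: brass hand bell 60 mm across, 92 mm tall. Origin at the centre of its underside.
- bowl: Bystander on the ledge: wooden bowl 130 mm across, 50 mm tall. Origin at the centre of its underside.
- matchbox: Bystander on the ledge: cardboard box of long matches, 60 x 120 x 30 mm. Origin at the centre of its underside.

How it is judged (in metres and radians):
On the way, in this order (a step that is already met when the one before it is completed fails the run):
1. the bird stands let go in the empty place on the disc and the turntable has not yet been turned (joint under 0.45) (z of bird in the frame of disc_top between -0.006 and 0.006 m and angle between bird's own z axis and vertical below 0.15 rad and horizontal distance between bird and disc_top between 0.06 and 0.118 m and horizontal distance between bird and pot above 0.095 m and horizontal distance between bird and pitcher above 0.095 m and horizontal distance between bird and paperweight above 0.095 m and linear speed of bird below 0.02 m/s and contact force between the fingers and bird below 0.1 N and value of joint turntable below 0.45 rad), for 0.2 s.
2. the turntable is turned anticlockwise up to its stop (joint above 1.44) (value of joint turntable above 1.44 rad), for 0.2 s.
At the end, for the whole second after the job is handed in: The turntable is at its stop (joint above 1.44 rad) and at rest; bird, pot, pitcher and paperweight all stand upright (within 0.15 rad) on the disc, their origins within 6 mm of its top face in height, 60 to 118 mm from its axis and at least 95 mm from one another, at rest; the bird is let go (z of pot in the frame of disc_top between -0.006 and 0.006 m and angle between each of pot, pitcher, paperweight, bird's own z axis and vertical below 0.15 rad and horizontal distance between pot and disc_top between 0.06 and 0.118 m and linear speed of each of pot, pitcher, paperweight, bird below 0.02 m/s and z of pitcher in the frame of disc_top between -0.006 and 0.006 m and horizontal distance between pitcher and disc_top between 0.06 and 0.118 m and z of paperweight in the frame of disc_top between -0.006 and 0.006 m and horizontal distance between paperweight and disc_top between 0.06 and 0.118 m and z of bird in the frame of disc_top between -0.006 and 0.006 m and horizontal distance between bird and disc_top between 0.06 and 0.118 m and horizontal distance between pot and pitcher above 0.095 m and horizontal distance between each of pot, pitcher and paperweight above 0.095 m and horizontal distance between each of pot, pitcher, paperweight and bird above 0.095 m and value of joint turntable above 1.44 rad and velocity of joint turntable below 0.03 rad/s and contact force between the fingers and bird below 0.1 N); the robot touches nothing.
It fails at once if the pot, pitcher or paperweight is tipped by more than 0.3 rad (angle between any of pot, pitcher, paperweight's own z axis and vertical above 0.3 rad).
It fails at once if the bird is dropped (falls faster than 0.6 m/s out of the fingers) (linear speed of bird above 0.6 m/s and contact force between the fingers and bird below 0.1 N).
It fails at once if a bystander on the ledge (candle, mug, bell, bowl, matchbox) is moved by more than 30 mm (distance of any of candle, mug, bell, bowl, matchbox from where it was at the start of the episode above 0.03 m).
It also fails if it takes over 64 s, if anything falls off the work surface, if the arm or the gripper's body presses on something with over 40 N, if the wrist force passes 120 N, or if a joint passes its speed limit or range.

## Working session

There is one attempt and no reset: what is moved stays moved. The work goes in short steps, Python scripts to look and compute and a tool call to move; the robot and the scene stay as the last step left them, time stands still between calls to the robot, and variables do not carry over. Pictures are saved under pics/ and viewed, at most 10 in all, crops included, and the job is handed in when it is done.

Besides the shell and the picture viewer there is one more tool, called after "Request:" as a command line: name --argument value ..., lists and objects as JSON in quotes. move_arm: Moves the arm, as the interface text tells. Its arguments: {"type":"object","properties":{"deltas":{"type":"array"}},"required":["deltas"]}

```bash
mkdir -p pics
python3 - <<'E'
from plant import *
import cv2,numpy as np
for n in("scene","top"):
    f=grab_frame(n); cv2.imwrite(f"pics/{n}0.png",f["img"]); np.savez(n+"0.npz",**f)
    print(n,f["fx"],f["fy"],f["cx"],f["cy"],(-np.array(f["R"]).T@f["t"]).round(),np.round(f["R"],3).tolist())
s=read_state(); print(s["clock"],s["position"],s["ee_rot"],s["finger_gap"])
E
```

```text
scene 368.95996708325805 368.95996708325805 250.0358551851257 186.30569843957892 [ 962.  361. 1031.] [[-0.662, 0.749, -0.013], [0.659, 0.574, -0.486], [-0.356, -0.33, -0.874]]
top 374.4373454748775 374.4373454748775 254.60717302812895 189.14785310960295 [ 441.   12. 1262.] [[0.022, -1.0, -0.01], [-0.994, -0.021, -0.104], [0.104, 0.013, -0.995]]
0.1 [ 221.59853554 -503.14817987  204.96084792] [-5.01991058e-04  9.78565700e-01  2.05934247e-01 -6.91695103e-05] 94.14508827280572
```

View pics/top0.png

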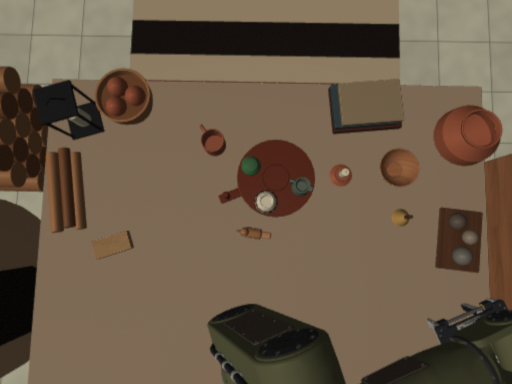

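View pics/scene0.png

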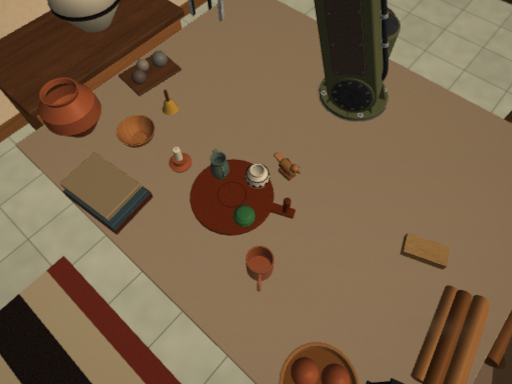

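Top view: disc centre near (276,178), knob (228,196), pot (265,202), paperweight (250,166), pitcher (302,186), bird (254,233), mug (213,142), candle (341,175); the empty place is around (287,153). I'll enlarge for accuracy.

```bash
cat > h.py <<'E'
import numpy as np,cv2
def ray(f,u,v,z):
    R=np.array(f["R"]);t=np.array(f["t"]);c=-R.T@t
    d=R.T@np.array([(u-f["cx"])/f["fx"],(v-f["cy"])/f["fy"],1])
    return c+d*(z-c[2])/d[2]
def proj(f,X):
    p=np.array(f["R"])@X+f["t"];return np.array([f["fx"]*p[0]/p[2]+f["cx"],f["fy"]*p[1]/p[2]+f["cy"]])
E
python3 - <<'E'
import cv2,numpy as np
from h import *
a=dict(np.load("top0.npz"));b=dict(np.load("scene0.npz"))
A=cv2.resize(a["img"][120:255,190:360],(680,540),interpolation=cv2.INTER_CUBIC)
B=cv2.resize(b["img"][140:245,180:320],(800,600),interpolation=cv2.INTER_CUBIC)
cv2.imwrite("pics/a.png",np.clip(A*1.6,0,255));cv2.imwrite("pics/b.png",np.clip(B*1.6,0,255))
for n,f,r in(("top",a,(225,120,330,230)),("scene",b,(180,150,300,245))):
    hsv=cv2.cvtColor(f["img"],cv2.COLOR_BGR2HSV)
    m=((hsv[...,0]<8)|(hsv[...,0]>172))&(hsv[...,1]>130)
    M=np.zeros(m.shape,np.uint8);x0,y0,x1,y1=r;M[y0:y1,x0:x1]=m[y0:y1,x0:x1]
    M=cv2.morphologyEx(M,cv2.MORPH_OPEN,np.ones((11,11)))
    c=max(cv2.findContours(M,0,1)[0],key=cv2.contourArea)
    pts=cv2.convexHull(c)[:,0]
    P=np.array([ray(f,u,v,30)[:2] for u,v in pts],np.float32)
    print(n,cv2.minEnclosingCircle(P),cv2.fitEllipse(P))
E
```

```text
top ((611.3600463867188, -35.524227142333984), 130.2589874267578) ((610.4140625, -39.45491409301758), (247.4011993408203, 254.0444793701172), 57.10150146484375)[ WARN:0@0.091] global loadsave.cpp:1063 imwrite_ Unsupported depth image for selected encoder is fallbacked to CV_8U.
Traceback (most recent call last):
ValueError: max() iterable argument is empty
```

View pics/a.png

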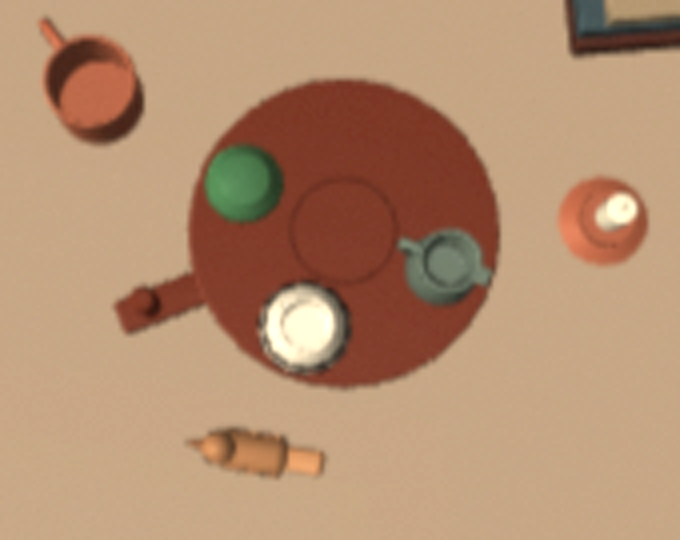

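View pics/b.png

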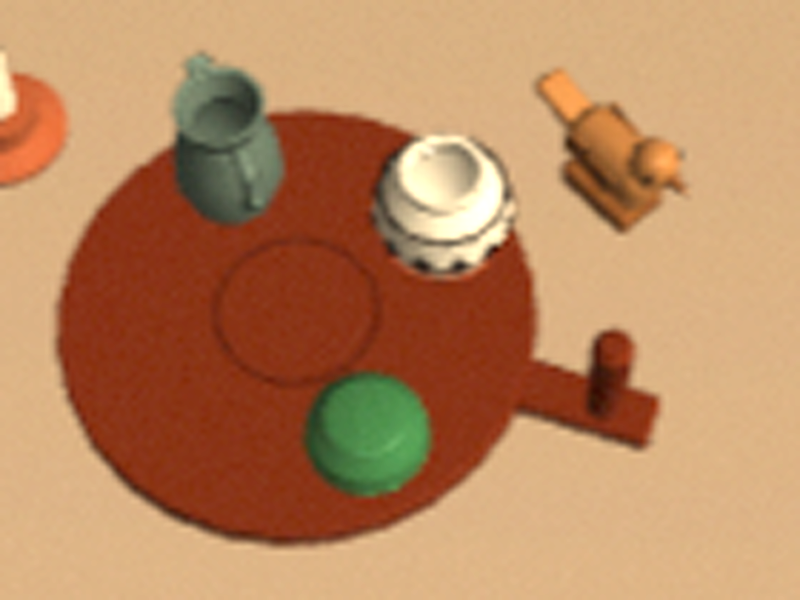

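Crop a: disc centre (344,232), beak (187,442), tail end (324,463), body centre ≈(257,452), knob top (147,300), pot (304,328), paperweight (244,184), pitcher (444,266). Crop b agrees, with the empty place opposite the pot at lower left.

Run:
```python
import numpy as np
from h import *
a=dict(np.load("top0.npz"));b=dict(np.load("scene0.npz"))
T=lambda x,y,z:ray(a,190+(x+.5)/4-.5,120+(y+.5)/4-.5,z)[:2]
S=lambda x,y,z:ray(b,180+(x+.5)/5.714-.5,140+(y+.5)/5.714-.5,z)[:2]
c=T(344,232,30);print("disc",c,"ring T",T(344,231,30),"S",S(297,311,30))
for e in[(188,232),(500,232),(344,78),(344,388)]:print(T(*e,30)-c)
for n,p in dict(pot=T(304,325,100),pw=T(243,183,58),pit=T(448,263,114),knob=T(149,299,97),knobS=S(614,340,97),hend=T(122,318,29),potS=S(442,165,104),pwS=S(368,432,50)).items():
    d=p-c;print(n,p.round(1),np.hypot(*d).round(1),np.degrees(np.arctan2(d[1],d[0])).round(1))
h=T(217,446,72);t=T(306,461,50)
for n,q in dict(beak=(187,442,60),tail=(324,463,48),bodyrear=(284,456,56),bodyfr=(231,449,56)).items():print(n,T(*q).round(1))
print("S beak",S(686,190,62),"tail",S(550,82,50),"head",S(658,157,65),"footcorners",S(625,231,0),S(567,182,0),S(660,207,0))
```

```text
disc [609.55487521 -41.05051551] ring T [610.39117615 -41.03704738] S [611.77048855 -42.00718223]
[ -2.65645695 129.39175097]
[   2.65069739 -129.11121199]
[130.18266559   2.0965143 ]
[-129.04669175   -2.07822011]
pot [526.5  -8.1] 89.4 158.4
pw [644.3  42.9] 90.9 67.5
pit [ 575.6 -117.9] 84.0 -113.8
knob [544.5 113.3] 167.5 112.9
knobS [543.6 114.8] 169.2 112.9
hend [534.3 141. ] 197.0 112.5
potS [525.8 -13.8] 88.1 162.0
pwS [646.1  40.9] 89.7 66.0
beak [433.9  82.7]
tail [419.4 -27.2]
bodyrear [424.4   5.1]
bodyfr [429.   47.6]
S beak [432.18884975  78.14972653] tail [419.61755397 -25.82426475] head [427.27386001  54.93338195] footcorners [442.19975184  50.70284995] [438.62287756   5.55849178] [416.86760074  55.84451167]
```

Request:
move_arm --deltas '[[[0,0,-7,0,0,0,1],[0,0,-7,0,0,0,1],[0,0,-7,0,0,0,1],[0,0,-7,0,0,0,1],[0,0,-7,0,0,0,1],[0,0,-7,0,0,0,1],[0,0,-7,0,0,0,1],[0,0,-7,0,0,0,1]]]'

```text
clock: 0.77
position: [221.6, -503.2, 205.1]
ee_rot: [-0.0, 0.765, 0.644, 0.0]
ft_force: [-0.2, -1.3, 0.2]
finger_gap: 94.0
grip_force: 0.0
```

```bash
cat >> h.py <<'E'
from scipy.spatial.transform import Rotation as Ro
def plan(s,tgt,phi):
    q=s["ee_rot"];R=Ro.from_quat([q[1],q[2],q[3],q[0]]).as_matrix()
    cur=np.degrees(np.arctan2(R[1,0],R[0,0]));p=np.radians(phi)
    e=np.array(tgt)-s["position"]
    N=np.array([[np.cos(p),np.sin(p),0],[np.sin(p),-np.cos(p),0],[0,0,-1]])
    print("t",round(s["clock"],2),"pos",np.round(s["position"],1),"phi",round(cur,1),"tilt",np.degrees(np.arccos(-R[2,2])).round(2),"gap",round(s["finger_gap"],1),"grip",s["grip_force"],"F",np.round(s["ft_force"],1))
    print("turn z",round(cur-phi,2),"cm now-axes",np.round(R.T@e/10,2),"cm after turn",np.round(N@e/10,2))
E
python3 - <<'E'
from plant import *
from h import *
plan(read_state(),[426,31,205],82.5)
E
```

```text
t 0.77 pos [ 221.6 -503.2  205.1] phi 80.1 tilt 0.04 gap 94.0 grip 0.0 F [-0.2 -1.3  0.2]
turn z -2.39 cm now-axes [5.614e+01 1.096e+01 4.000e-02] cm after turn [5.563e+01 1.329e+01 1.000e-02]
```

Request:
move_arm --deltas '[[[0,0,-2.4,0,0,0,1],[0,0,0,3.5,0.84,0,1],[0,0,0,3.5,0.84,0,1],[0,0,0,3.5,0.84,0,1],[0,0,0,3.5,0.84,0,1],[0,0,0,3.5,0.84,0,1],[0,0,0,3.5,0.84,0,1],[0,0,0,3.5,0.84,0,1]]]'

```text
clock: 1.43
position: [313.4, -266.9, 205.3]
ee_rot: [-0.0, 0.754, 0.657, 0.0]
ft_force: [0.5, -0.2, 0.4]
finger_gap: 93.7
grip_force: 0.0
```

Request:
move_arm --deltas '[[[0,0,0,3.5,0.84,0,1],[0,0,0,3.5,0.84,0,1],[0,0,0,3.5,0.84,0,1],[0,0,0,3.5,0.84,0,1],[0,0,0,3.5,0.84,0,1],[0,0,0,3.5,0.84,0,1],[0,0,0,3.1,0.7,0,1],[0,0,0,0,0,0,1]]]'

```text
clock: 2.1
position: [403.9, -33.8, 205.3]
ee_rot: [-0.0, 0.752, 0.659, 0.0]
ft_force: [-0.1, -1.9, 0.4]
finger_gap: 94.1
grip_force: 0.0
```

Run:
```python
from plant import *
from h import *
plan(read_state(),[426,31,26],82.5)
```

```text
t 2.1 pos [403.9 -33.8 205.3] phi 82.4 tilt 0.05 gap 94.1 grip 0.0 F [-0.1 -1.9  0.4]
turn z -0.1 cm now-axes [ 6.71  1.34 17.94] cm after turn [ 6.72  1.35 17.93]
```

Request:
move_arm --deltas '[[[0,0,0,2.24,0.45,0,0.5],[0,0,0,2.24,0.45,0,0.5],[0,0,0,2.24,0.45,0,0.5],[0,0,0,0,0,2.0,0.5],[0,0,0,0,0,2.0,0.5],[0,0,0,0,0,2.0,0.5],[0,0,0,0,0,1.0,0.5],[0,0,0,0,0,0,0.5]]]'

```text
clock: 2.77
position: [424.5, 26.7, 133.7]
ee_rot: [-0.001, 0.754, 0.657, -0.001]
ft_force: [1.2, -0.4, -0.2]
finger_gap: 70.5
grip_force: 0.0
```

Run:
```python
from plant import *
from h import *
plan(read_state(),[426,31,26],82.5)
f=grab_frame("scene")
cv2.imwrite("pics/c.png",cv2.resize(f["img"][60:240,200:400],(667,600),interpolation=cv2.INTER_CUBIC))
```

```text
t 2.77 pos [424.5  26.7 133.7] phi 82.1 tilt 0.21 gap 70.5 grip 0.0 F [ 1.2 -0.4 -0.2]
turn z -0.35 cm now-axes [ 0.45  0.13 10.77] cm after turn [ 0.44  0.09 10.77]
```

View pics/c.png

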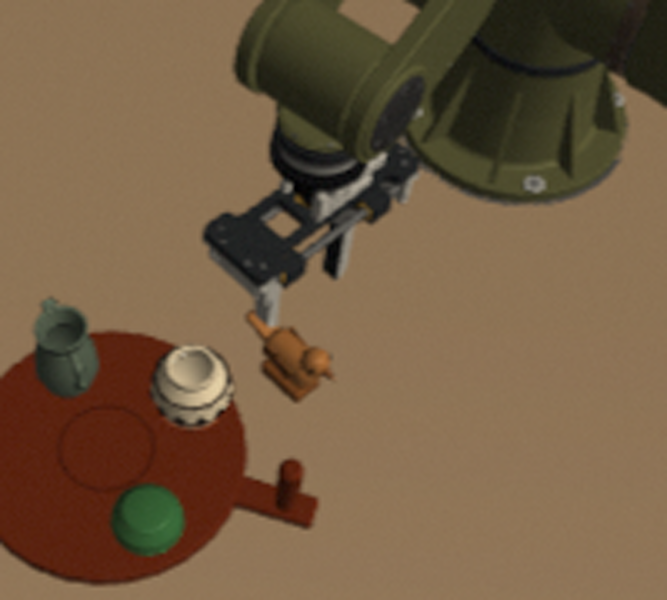

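The open fingers (about (265,305) and (335,260)) straddle the bird at (290,360), clear of the pot. Descending and gripping.

Request:
move_arm --deltas '[[[0,0,0,0.3,0.1,1.8,0.5],[0,0,0,0,0,1.8,0.5],[0,0,0,0,0,1.8,0.5],[0,0,0,0,0,1.8,0.5],[0,0,0,0,0,1.8,0.5],[0,0,0,0,0,1.6,0.5],[0,0,0,0,0,0,0.5],[0,0,0,0,0,0,0.5]]]'

```text
clock: 3.48
position: [427.4, 29.7, 30.2]
ee_rot: [0.0, 0.754, 0.657, 0.0]
ft_force: [0.0, -0.5, 1.1]
finger_gap: 70.3
grip_force: 0.0
```

Run:
```python
from plant import *
from h import *
plan(read_state(),[426,31,26],82.5)
```

```text
t 3.48 pos [427.4  29.7  30.2] phi 82.2 tilt 0.01 gap 70.3 grip 0.0 F [ 0.  -0.5  1.1]
turn z -0.35 cm now-axes [ 0.11 -0.15  0.42] cm after turn [ 0.11 -0.15  0.42]
```

Request:
move_arm --deltas '[[[0,0,0,0,0,0,0.2],[0,0,0,0,0,0,0],[0,0,0,0,0,0,-0.2],[0,0,0,0,0,0,-0.4],[0,0,0,0,0,0,-1],[0,0,0,0,0,0,-1],[0,0,0,0,0,0,-1],[0,0,0,0,0,0,-1]]]'

```text
clock: 4.15
position: [427.1, 29.8, 29.6]
ee_rot: [0.0, 0.754, 0.657, 0.0]
ft_force: [0.0, -0.0, 3.0]
finger_gap: 31.6
grip_force: 30.0
```

Request:
move_arm --deltas '[[[0,0,0,0,0,-0.8,-1],[0,0,0,0,0,-1.8,-1],[0,0,0,0,0,-2.2,-1],[0,0,0,0,0,-2.2,-1],[0,0,0,0,0,-2.2,-1],[0,0,0,0,0,-2.2,-1],[0,0,0,0,0,-2.2,-1],[0,0,0,0,0,-1.4,-1]]]'

```text
clock: 4.82
position: [427.1, 29.9, 181.9]
ee_rot: [0.001, 0.754, 0.657, 0.001]
ft_force: [0.3, -1.1, -0.6]
finger_gap: 31.9
grip_force: 30.0
```

Request:
move_arm --deltas '[[[0,0,2.5,0,0,0,-1],[0,0,2.5,0,0,0,-1],[0,0,2.5,0,0,0,-1],[0,0,2.5,0,0,0,-1],[0,0,2.5,0,0,0,-1],[0,0,2.2,0,0,0,-1],[0,0,0,0,0,0,-1],[0,0,0,0,0,0,-1]]]'

```text
clock: 5.48
position: [426.8, 29.8, 179.6]
ee_rot: [-0.0, 0.831, 0.556, -0.0]
ft_force: [-0.6, 0.0, -2.3]
finger_gap: 31.6
grip_force: 30.0
```

Run:
```python
from plant import *
from h import *
plan(read_state(),[693.5,-75.5,180],67.5)
f=grab_frame("scene")
cv2.imwrite("pics/d.png",cv2.resize(f["img"][60:240,200:400],(667,600),interpolation=cv2.INTER_CUBIC))
```

```text
t 5.48 pos [426.8  29.8 179.6] phi 67.5 tilt 0.01 gap 31.6 grip 29.99257117509842 F [-0.6  0.  -2.3]
turn z 0.03 cm now-axes [ 0.46 28.68 -0.04] cm after turn [ 0.48 28.68 -0.04]
```

View pics/d.png

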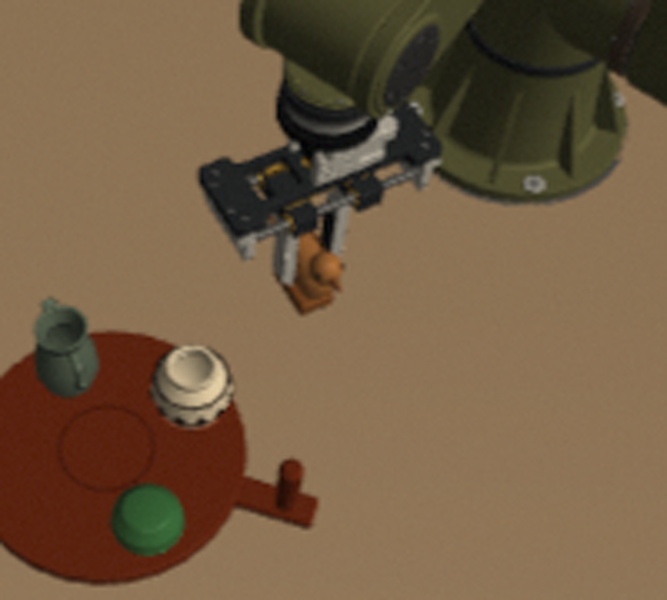

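The bird hangs upright in the fingers at (310,275). Carrying it to the empty place.

Request:
move_arm --deltas '[[[0,0,0,0,1.0,0,-1],[0,0,0,0,2.0,0,-1],[0,0,0,0,2.2,0,-1],[0,0,0,0,2.2,0,-1],[0,0,0,0.1,2.2,0,-1],[0,0,0,0.1,2.2,0,-1],[0,0,0,0.1,2.2,0,-1],[0,0,0,0.1,2.2,0,-1]]]'

```text
clock: 6.2
position: [579.5, -29.4, 179.1]
ee_rot: [-0.0, 0.831, 0.556, -0.0]
ft_force: [0.1, 0.3, -0.4]
finger_gap: 31.6
grip_force: 30.0
```

Request:
move_arm --deltas '[[[0,0,0,0.1,2.2,0,-1],[0,0,0,0,2.2,0,-1],[0,0,0,0,2.2,0,-1],[0,0,0,0,2.2,0,-1],[0,0,0,0,2.2,0,-1],[0,0,0,0,1.3,0,-1],[0,0,0,0,0.2,0,-1],[0,0,0,0,0,0,-1]]]'

```text
clock: 6.87
position: [694.1, -76.0, 178.3]
ee_rot: [-0.0, 0.832, 0.555, -0.0]
ft_force: [-0.1, 0.3, -1.0]
finger_gap: 31.8
grip_force: 30.0
```

Run:
```python
from plant import *
from h import *
plan(read_state(),[693.5,-75.5,60],67.5)
f=grab_frame("scene")
cv2.imwrite("pics/e.png",cv2.resize(f["img"][80:250,160:320],(565,600),interpolation=cv2.INTER_CUBIC))
```

```text
t 6.87 pos [694.1 -76.  178.3] phi 67.5 tilt 0.07 gap 31.8 grip 29.99239683151245 F [-0.1  0.3 -1. ]
turn z -0.03 cm now-axes [ 0.02 -0.06 11.83] cm after turn [ 0.02 -0.07 11.83]
```

View pics/e.png

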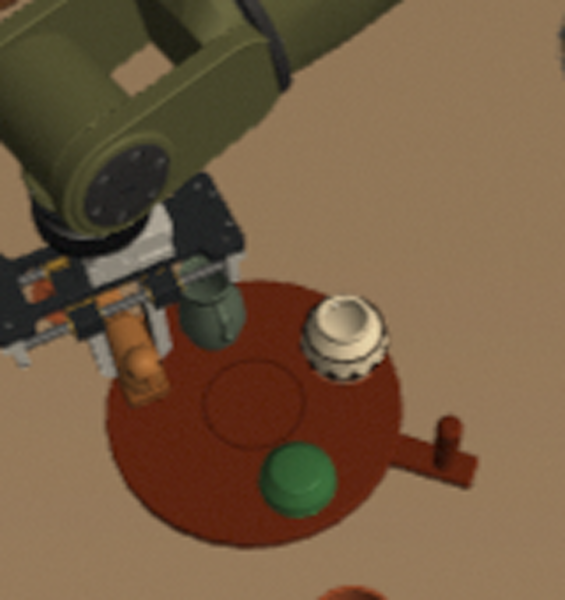

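The bird hangs over the gap between pitcher (213,310) and paperweight (298,480). Descending most of the way.

Request:
move_arm --deltas '[[[0,0,0,0,0,1.0,-1],[0,0,0,0,0,1.8,-1],[0,0,0,0,0,1.8,-1],[0,0,0,0,0,1.8,-1],[0,0,0,0,0,1.8,-1],[0,0,0,0,0,1.6,-1],[0,0,0,0,0,1.0,-1],[0,0,0,0,0,0,-1]]]'

```text
clock: 7.58
position: [692.5, -75.1, 68.8]
ee_rot: [-0.001, 0.832, 0.555, -0.001]
ft_force: [0.8, 0.4, -2.0]
finger_gap: 31.5
grip_force: 30.0
```

Run:
```python
from plant import *
from h import *
plan(read_state(),[693.5,-75.5,60],67.5)
```

```text
t 7.58 pos [692.5 -75.1  68.8] phi 67.5 tilt 0.22 gap 31.5 grip 29.99236285686493 F [ 0.8  0.4 -2. ]
turn z -0.01 cm now-axes [0.   0.11 0.88] cm after turn [-0.    0.11  0.88]
```

Request:
move_arm --deltas '[[[0,0,0,0,0,0,-1],[0,0,0,0,0,0.1,-1],[0,0,0,0,0,0.1,-1],[0,0,0,0,0,0.1,-1],[0,0,0,0,0,0.1,-1],[0,0,0,0,0,0.1,-1],[0,0,0,0,0,0,-1],[0,0,0,0,0,0,-1]]]'

```text
clock: 8.25
position: [693.9, -75.5, 66.4]
ee_rot: [-0.0, 0.832, 0.555, -0.0]
ft_force: [-0.5, -0.5, -2.5]
finger_gap: 31.7
grip_force: 30.0
```

Request:
move_arm --deltas '[[[0,0,0,0,0,0.1,-1],[0,0,0,0,0,0.1,-1],[0,0,0,0,0,0.1,-1],[0,0,0,0,0,0.1,-1],[0,0,0,0,0,0.1,-1],[0,0,0,0,0,0,-1],[0,0,0,0,0,0,-1],[0,0,0,0,0,0,-1]]]'

```text
clock: 8.92
position: [694.0, -75.5, 61.5]
ee_rot: [0.0, 0.832, 0.555, 0.0]
ft_force: [-0.1, 0.5, -0.9]
finger_gap: 31.9
grip_force: 30.0
```

Request:
move_arm --deltas '[[[0,0,0,0,0,0.05,-1],[0,0,0,0,0,0.05,-1],[0,0,0,0,0,0.05,-1],[0,0,0,0,0,0.05,-1],[0,0,0,0,0,0,-1],[0,0,0,0,0,0,-1],[0,0,0,0,0,0,-1],[0,0,0,0,0,0,-1]]]'

```text
clock: 9.58
position: [694.0, -75.5, 59.7]
ee_rot: [0.0, 0.832, 0.555, 0.0]
ft_force: [-1.2, -0.4, 2.3]
finger_gap: 32.2
grip_force: 30.0
```

Force turned upward at the expected height: contact. Release gently.

Request:
move_arm --deltas '[[[0,0,0,0,0,0,-0.3],[0,0,0,0,0,0,-0.25],[0,0,0,0,0,0,-0.2],[0,0,0,0,0,0,-0.1],[0,0,0,0,0,0,0.1],[0,0,0,0,0,0,0.3],[0,0,0,0,0,0,0.3],[0,0,0,0,0,0,0.3]]]'

```text
clock: 10.25
position: [693.9, -75.5, 59.4]
ee_rot: [0.0, 0.832, 0.555, 0.0]
ft_force: [0.1, -0.1, -0.6]
finger_gap: 60.8
grip_force: 0.0
```

Request:
move_arm --deltas '[[[0,0,0,0,0,-1.0,0.3],[0,0,0,0,0,-2.0,0.3],[0,0,0,0,0,-2.0,0.3],[0,0,0,0,0,-2.0,0.3],[0,0,0,0,0,-2.0,0.3],[0,0,0,0,0,-2.0,0.3],[0,0,0,0,0,-2.0,0.3],[0,0,0,0,0,0,0.3]]]'

```text
clock: 10.92
position: [695.2, -75.7, 195.1]
ee_rot: [0.002, 0.832, 0.555, 0.003]
ft_force: [0.2, -0.5, 1.1]
finger_gap: 61.0
grip_force: 0.0
```

Run:
```python
from plant import *
from h import *
s=read_state();plan(s,[543.5,117,185],112.7)
f=grab_frame("scene")
cv2.imwrite("pics/f.png",cv2.resize(f["img"][100:260,160:320],(600,600),interpolation=cv2.INTER_CUBIC))
```

```text
t 10.92 pos [695.2 -75.7 195.1] phi 67.5 tilt 0.41 gap 61.0 grip 0.0 F [ 0.2 -0.5  1.1]
turn z -45.23 cm now-axes [ 11.98 -21.4    0.88] cm after turn [23.63 -6.56  1.01]
```

View pics/f.png

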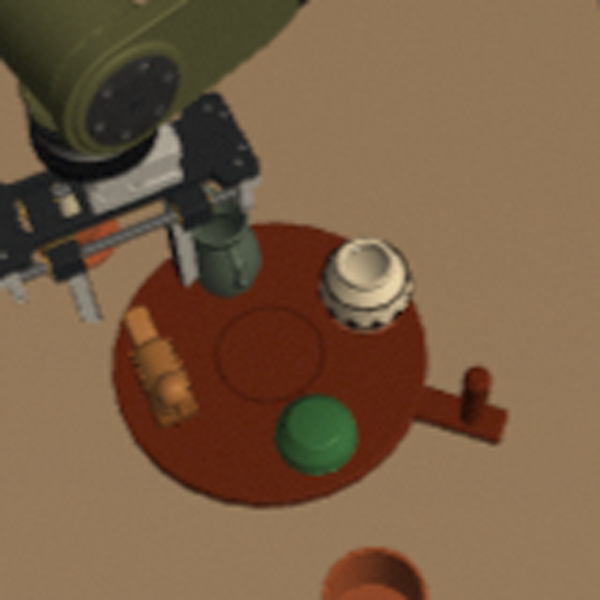

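The bird stands upright at (160,370), opposite the pot, let go. Now the tool turns and goes to the knob.

Request:
move_arm --deltas '[[[0,0,-5.7,0,0,0,0.3],[0,0,-5.7,0,0,0,0.3],[0,0,-5.7,0,0,0,0.3],[0,0,-5.7,0,0,0,0.3],[0,0,-5.6,0,0,0,0.3],[0,0,-5.6,0,0,0,0.3],[0,0,-5.6,0,0,0,0.3],[0,0,-5.6,0,0,0,0.3]]]'

```text
clock: 11.63
position: [693.6, -75.5, 188.2]
ee_rot: [-0.001, 0.552, 0.834, -0.0]
ft_force: [0.0, 1.1, 0.5]
finger_gap: 60.9
grip_force: 0.0
```

Request:
move_arm --deltas '[[[0,0,0,3.0,-0.82,0,0.3],[0,0,0,3.0,-0.82,0,0.3],[0,0,0,3.0,-0.82,0,0.3],[0,0,0,3.0,-0.82,0,0.3],[0,0,0,3.0,-0.82,0,0.3],[0,0,0,3.0,-0.82,0,0.3],[0,0,0,3.0,-0.82,0,0.3],[0,0,0,2.4,-0.66,0,0.3]]]'

```text
clock: 12.3
position: [542.9, 117.1, 188.6]
ee_rot: [-0.001, 0.554, 0.832, -0.0]
ft_force: [0.9, 1.2, -0.0]
finger_gap: 61.2
grip_force: 0.0
```

Run:
```python
from plant import *
from h import *
s=read_state();plan(s,[544,116,61],112.7)
```

```text
t 12.3 pos [542.9 117.1 188.6] phi 112.7 tilt 0.08 gap 61.2 grip 0.0 F [ 0.9  1.2 -0. ]
turn z -0.01 cm now-axes [-0.16  0.08 12.76] cm after turn [-0.15  0.06 12.76]
```

Request:
move_arm --deltas '[[[0,0,0,0,0,1.8,0.3],[0,0,0,0,0,1.9,0.3],[0,0,0,0,0,1.9,0.3],[0,0,0,0,0,1.9,0.3],[0,0,0,0,0,1.9,0.3],[0,0,0,0,0,1.8,0.3],[0,0,0,0,0,1.3,0.3],[0,0,0,0,0,0,0.3]]]'

```text
clock: 12.97
position: [542.8, 115.5, 61.1]
ee_rot: [-0.002, 0.554, 0.832, -0.002]
ft_force: [-1.0, -0.3, -0.9]
finger_gap: 60.9
grip_force: 0.0
```

Request:
move_arm --deltas '[[[0,0,0,0,0,0,0.1],[0,0,0,0,0,0,-0.1],[0,0,0,0,0,0,-0.25],[0,0,0,0,0,0,-0.4],[0,0,0,0,0,0,-0.5],[0,0,0,0,0,0,-0.6],[0,0,0,0,0,0,-1],[0,0,0,0,0,0,-1]]]'

```text
clock: 13.63
position: [544.9, 115.8, 64.8]
ee_rot: [0.0, 0.554, 0.832, 0.0]
ft_force: [0.0, 0.3, 3.2]
finger_gap: 21.6
grip_force: 30.0
```

Run:
```python
from plant import *
from h import *
s=read_state();plan(s,[544,116,61],112.7)
d=s["position"][:2]-[610.8,-41.3];print(np.hypot(*d),np.degrees(np.arctan2(d[1],d[0])))
```

```text
t 13.63 pos [544.9 115.8  64.8] phi 112.7 tilt 0.03 gap 21.6 grip 30.00069910660386 F [0.  0.3 3.2]
turn z -0.03 cm now-axes [ 0.05 -0.07  0.38] cm after turn [ 0.05 -0.07  0.38]
170.38140078800544 112.76182370017355
```

Request:
move_arm --deltas '[[[0,0,-0.3,0,-0.09,0,-1],[0,0,-0.6,0,-0.18,0,-1],[0,0,-1,0,-0.3,0,-1],[0,0,-1,0,-0.3,0,-1],[0,0,-1,0,-0.3,0,-1],[0,0,-1,0,-0.3,0,-1],[0,0,-1,0,-0.3,0,-1],[0,0,-1,0,-0.3,0,-1]]]'

```text
clock: 14.3
position: [526.1, 106.5, 64.8]
ee_rot: [0.0, 0.502, 0.865, 0.0]
ft_force: [3.3, -1.4, 5.7]
finger_gap: 21.2
grip_force: 30.0
```

Request:
move_arm --deltas '[[[0,0,-1.2,0,-0.36,0,-1],[0,0,-1.5,0,-0.45,0,-1],[0,0,-1.5,0,-0.45,0,-1],[0,0,-1.5,0,-0.45,0,-1],[0,0,-1.5,0,-0.45,0,-1],[0,0,-1.5,0,-0.45,0,-1],[0,0,-1.5,0,-0.45,0,-1],[0,0,-1.5,0,-0.45,0,-1]]]'

```text
clock: 14.97
position: [497.7, 86.0, 64.8]
ee_rot: [0.001, 0.411, 0.911, 0.0]
ft_force: [6.8, -5.0, 2.9]
finger_gap: 21.5
grip_force: 30.0
```

```bash
cat > k.py <<'E'
from plant import *
from h import *
s=read_state();plan(s,[544,116,61],112.7)
d=s["position"][:2]-[610.8,-41.3];print("r,ang",np.hypot(*d),np.degrees(np.arctan2(d[1],d[0])))
E
python3 k.py
```

```text
t 14.97 pos [497.7  86.   64.8] phi 131.4 tilt 0.13 gap 21.5 grip 30.00077450531535 F [ 6.8 -5.   2.9]
turn z 18.7 cm now-axes [-0.81  5.45  0.39] cm after turn [0.98 5.43 0.38]
r,ang 170.30534450443966 131.60745228443764
```

Request:
move_arm --deltas '[[[0,0,-1.5,0,-0.45,0,-1],[0,0,-1.5,0,-0.45,0,-1],[0,0,-1.5,0,-0.45,0,-1],[0,0,-1.5,0,-0.45,0,-1],[0,0,-1.5,0,-0.45,0,-1],[0,0,-1.5,0,-0.45,0,-1],[0,0,-1.5,0,-0.45,0,-1],[0,0,-1.5,0,-0.45,0,-1]]]'

```text
clock: 15.63
position: [473.7, 59.7, 64.8]
ee_rot: [0.002, 0.314, 0.949, 0.0]
ft_force: [12.7, -7.7, -1.7]
finger_gap: 21.1
grip_force: 30.0
```

Request:
move_arm --deltas '[[[0,0,-1.5,0,-0.45,0,-1],[0,0,-1.5,0,-0.45,0,-1],[0,0,-1.5,0,-0.45,0,-1],[0,0,-1.5,0,-0.45,0,-1],[0,0,-1.5,0,-0.45,0,-1],[0,0,-1.5,0,-0.45,0,-1],[0,0,-1.5,0,-0.45,0,-1],[0,0,-1.5,0,-0.45,0,-1]]]'

```text
clock: 16.3
position: [455.8, 29.1, 64.8]
ee_rot: [0.003, 0.213, 0.977, 0.0]
ft_force: [19.0, -7.8, -8.6]
finger_gap: 21.2
grip_force: 30.0
```

```bash
python3 k.py
```

```text
t 16.3 pos [455.8  29.1  64.8] phi 155.4 tilt 0.35 gap 21.2 grip 29.998363842023537 F [19.  -7.8 -8.6]
turn z 42.7 cm now-axes [-4.4  11.58  0.43] cm after turn [ 4.62 11.5   0.38]
r,ang 170.25784484162045 155.59118072728418
```

Request:
move_arm --deltas '[[[0,0,-1.5,-0.04,-0.45,0,-1],[0,0,-1.5,-0.04,-0.45,0,-1],[0,0,-1.5,-0.04,-0.45,0,-1],[0,0,-1.5,-0.04,-0.45,0,-1],[0,0,-1.5,-0.04,-0.45,0,-1],[0,0,-1.5,-0.04,-0.45,0,-1],[0,0,-1.5,-0.04,-0.45,0,-1],[0,0,-1.5,-0.04,-0.45,0,-1]]]'

```text
clock: 16.97
position: [444.7, -4.9, 64.7]
ee_rot: [0.0, 0.11, 0.994, 0.0]
ft_force: [-0.5, 2.3, 8.6]
finger_gap: 21.4
grip_force: 30.0
```

```bash
python3 k.py
```

```text
t 16.97 pos [444.7  -4.9  64.7] phi 167.4 tilt 0.03 gap 21.4 grip 30.002237336011603 F [-0.5  2.3  8.6]
turn z 54.7 cm now-axes [-7.05 13.97  0.38] cm after turn [ 7.33 13.83  0.37]
r,ang 170.03529747655674 167.65405894662197
```

Request:
move_arm --deltas '[[[0,0,-1.4,-0.01,-0.42,0,-1],[0,0,-1.3,-0.01,-0.39,0,-1],[0,0,-1.2,-0.01,-0.36,0,-1],[0,0,-1.2,-0.01,-0.36,0,-1],[0,0,-1.2,-0.01,-0.36,0,-1],[0,0,-1,-0.01,-0.3,0,-1],[0,0,-1,-0.01,-0.3,0,-1],[0,0,-1,-0.01,-0.3,0,-1]]]'

```text
clock: 17.63
position: [441.0, -32.5, 64.7]
ee_rot: [-0.0, 0.029, 1.0, 0.0]
ft_force: [-1.9, 2.0, 10.2]
finger_gap: 21.4
grip_force: 30.0
```

Request:
move_arm --deltas '[[[0,0,-0.8,-0.01,-0.24,0,-1],[0,0,-0.8,-0.01,-0.24,0,-1],[0,0,-0.8,-0.01,-0.24,0,-1],[0,0,-0.8,-0.01,-0.24,0,-1],[0,0,-0.8,-0.01,-0.24,0,-1],[0,0,-0.7,-0.01,-0.21,0,-1],[0,0,-0.7,-0.01,-0.21,0,-1],[0,0,-0.7,-0.01,-0.21,0,-1]]]'

```text
clock: 18.3
position: [441.1, -50.7, 64.7]
ee_rot: [-0.001, -0.024, 1.0, 0.0]
ft_force: [-6.9, 2.6, 13.1]
finger_gap: 21.2
grip_force: 30.0
```

```bash
python3 k.py
```

```text
t 18.3 pos [441.1 -50.7  64.7] phi -177.2 tilt 0.09 gap 21.2 grip 30.0030633690767 F [-6.9  2.6 13.1]
turn z -289.93 cm now-axes [-11.09  16.16   0.36] cm after turn [11.41 15.93  0.37]
r,ang 170.000713459245 -176.82066762362388
```

Request:
move_arm --deltas '[[[0,0,-0.6,0.01,-0.18,0,-1],[0,0,-0.6,0.01,-0.18,0,-1],[0,0,-0.6,0.01,-0.18,0,-1],[0,0,-0.6,0.01,-0.18,0,-1],[0,0,-0.6,0.01,-0.18,0,-1],[0,0,-0.6,0.01,-0.18,0,-1],[0,0,-0.6,0.01,-0.18,0,-1],[0,0,-0.6,0.01,-0.18,0,-1]]]'

```text
clock: 18.97
position: [442.4, -65.1, 64.8]
ee_rot: [0.001, -0.066, 0.998, 0.0]
ft_force: [3.9, 3.1, 4.9]
finger_gap: 21.3
grip_force: 30.0
```

```bash
python3 k.py
```

```text
t 18.97 pos [442.4 -65.1  64.8] phi -172.4 tilt 0.06 gap 21.3 grip 30.001332537503913 F [3.9 3.1 4.9]
turn z -285.14 cm now-axes [-12.45  16.62   0.39] cm after turn [12.79 16.36  0.38]
r,ang 170.03501023171043 -171.94053389527713
```

Request:
move_arm --deltas '[[[0,0,-0.5,0,-0.15,0,-1],[0,0,-0.5,0,-0.15,0,-1],[0,0,-0.5,0,-0.15,0,-1],[0,0,-0.5,0,-0.15,0,-1],[0,0,-0.5,0,-0.15,0,-1],[0,0,-0.5,0,-0.15,0,-1],[0,0,-0.5,0,-0.15,0,-1],[0,0,-0.5,0,-0.15,0,-1]]]'

```text
clock: 19.63
position: [443.6, -71.0, 64.5]
ee_rot: [-0.0, -0.1, 0.995, 0.006]
ft_force: [2.6, 62.2, 17.6]
finger_gap: 25.4
grip_force: 30.0
```

```bash
python3 k.py
```

```text
t 19.63 pos [443.6 -71.   64.5] phi -168.5 tilt 0.65 gap 25.4 grip 30.011095865629613 F [ 2.6 62.2 17.6]
turn z -281.22 cm now-axes [-13.56  16.32   0.54] cm after turn [13.37 16.48  0.35]
r,ang 169.8319025939116 -169.93534983925818
```

Hard contact at the stop (62 N). Easing off the command, then releasing.

Request:
move_arm --deltas '[[[0,0,0.5,0,0.2,0,-1],[0,0,0.5,0,0.15,0,-1],[0,0,0.3,0,0.1,0,-1],[0,0,0,0,0,0,-1],[0,0,0,0,0,0,-1],[0,0,0,0,0,0,-1],[0,0,0,0,0,0,-1],[0,0,0,0,0,0,-1]]]'

```text
clock: 20.3
position: [443.2, -69.1, 64.6]
ee_rot: [0.0, -0.089, 0.996, 0.003]
ft_force: [4.0, 35.4, 11.1]
finger_gap: 21.5
grip_force: 30.0
```

```bash
python3 k.py
```

```text
t 20.3 pos [443.2 -69.1  64.6] phi -169.8 tilt 0.36 gap 21.5 grip 30.0051812267931 F [ 4.  35.4 11.1]
turn z -282.49 cm now-axes [-13.2   16.42   0.47] cm after turn [13.18 16.44  0.36]
r,ang 169.92234485541636 -170.59847454289454
```

Request:
move_arm --deltas '[[[0,0,0.2,0,0.15,0,-1],[0,0,0.2,0,0.15,0,-1],[0,0,0,0,0.1,0,-1],[0,0,0,0,0,0,-1],[0,0,0,0,0,0,-1],[0,0,0,0,0,0,-0.5],[0,0,0,0,0,0,-0.45],[0,0,0,0,0,0,-0.4]]]'

```text
clock: 20.97
position: [442.0, -68.6, 64.1]
ee_rot: [-0.001, -0.085, 0.996, 0.0]
ft_force: [-0.1, 0.3, 0.6]
finger_gap: 27.6
grip_force: 0.0
```

```bash
python3 k.py
```

```text
t 20.97 pos [442.  -68.6  64.1] phi -170.2 tilt 0.07 gap 27.6 grip 0.0 F [-0.1  0.3  0.6]
turn z -282.91 cm now-axes [-13.19  16.46   0.3 ] cm after turn [13.1  16.53  0.31]
r,ang 170.95359200976702 -170.79728790909562
```

Request:
move_arm --deltas '[[[0,0,0,0,0,0,-0.3],[0,0,0,0,0,0,-0.1],[0,0,0,0,0,0,0.1],[0,0,0,0,0,0,0.2],[0,0,0,0,0,0,0.2],[0,0,0,0,0,-0.5,0.2],[0,0,0,0,0,-1,0.2],[0,0,0,0,0,-2,0.2]]]'

```text
clock: 21.63
position: [441.8, -68.5, 99.2]
ee_rot: [-0.001, -0.085, 0.996, 0.0]
ft_force: [-0.9, 0.4, 0.3]
finger_gap: 56.2
grip_force: 0.0
```

Request:
move_arm --deltas '[[[0,0,0,0,0,-2,0.2],[0,0,0,0,0,-2,0.2],[0,0,0,0,0,-2,0.2],[0,0,0,0,0,-2,0.2],[0,0,0,0,0,-2,0.2],[0,0,0,0,0,-2,0.2],[0,0,0,0,0,-1,0.2],[0,0,0,0,0,0,0.2]]]'

```text
clock: 22.3
position: [443.3, -68.8, 231.9]
ee_rot: [0.002, -0.085, 0.996, -0.001]
ft_force: [0.5, 0.0, 1.4]
finger_gap: 56.5
grip_force: 0.0
```

Run:
```python
from plant import *
from h import *
plan(read_state(),[420,-60,200],-170)
f=grab_frame("top");g=grab_frame("scene")
k=lambda i:cv2.resize(i,(400,400),interpolation=cv2.INTER_CUBIC)
cv2.imwrite("pics/g.png",np.hstack([k(f["img"][110:260,200:350]),k(g["img"][100:250,170:320])]))
```

```text
t 22.3 pos [443.3 -68.8 231.9] phi -170.2 tilt 0.23 gap 56.5 grip 0.0 F [0.5 0.  1.4]
turn z -0.23 cm now-axes [2.16 1.27 3.18] cm after turn [2.15 1.27 3.19]
```

View pics/g.png

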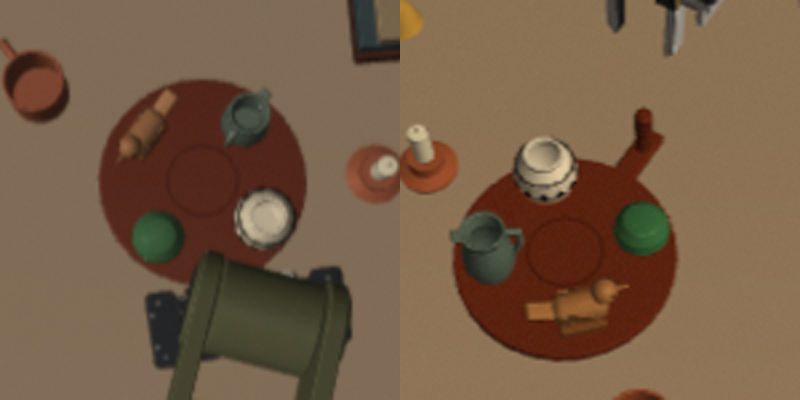

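All four pieces stand evenly spaced (bird at (145,130), pot (265,218), pitcher (247,118), paperweight (157,237) in the top half). The knob is free at (643,120) and the bystanders look undisturbed. Handing in.

```bash
python3 -c "
from plant import *
print(finish_job())"
```

```text
the job is handed in; nothing more can be done
None
```

The bird stands let go and upright in the empty place, the lazy Susan is turned anticlockwise to its stop, and the job is handed in; the last picture showed all four pieces standing evenly spaced, but the hand-in gave no verdict.

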